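# Drive home the headed pin of a bearing block

## Robot

A 6-joint arm with a two-finger parallel gripper is mounted at the origin on the work surface. World frame = base frame: x ahead of the robot, y to its left, z up, the work surface at z = 0. Lengths are in mm, angles in rad, forces in N, time in s.
With the tool pointing down it reaches from about 300 to 875 mm from the base axis. Payload 4.2 kg.
Tool frame: the origin (TCP) lies between the finger pads; the fingertips stand 22 mm ahead of it and the grasp point (between the pads) lies 3 mm ahead of it (bot.tip_extent is the distance from the TCP to the fingertips, in mm); y points along the fingers, z is the direction in which the jaws open and shut, and the axes are right-handed (so a half turn about y gives the same grasp; the last joint's range is limited). The gripper opens to 85 mm and grips with 20 to 120 N. Pads are 22 mm wide; open, the fingers measure 114 mm over their backs; the gripper's body (76 mm by 85 mm) begins 54 mm behind the grasp point. The pads swing forward as they close: fully open they stand 13 mm farther back than shut.
Start: joints at [-1.363, 0.32, 1.565, -0, 1.257, -0.02], TCP at [129.857, -560.161, 213.538] pointing down, gripper open.
Joint ranges: [-3.11, 3.11], [-0.84, 2.01], [0.21, 2.61], [-1.34, 4.49], [0.05, 2.63], [-2.56, 2.56]. Speed limits (rad/s): [2.57, 2.57, 3.14, 3.14, 3.14, 3.14].

## Interface

Orientations are given as a rotation vector (axis times angle).
In Python, from plant import status, cams, finish_job, bot gives the robot as it stands.
- The arm moves only by the shell command python3 -m jog 'ROWS'. ROWS is JSON, a list of rows, each a list of 3 entries, a list of its own where there are three numbers: the shift along the tool's x, y, z in m, then the turn, a rotation vector about the tool's x, y, z in rad, then the opening in per cent of the stroke, from 0 (shut) to 100 (fully open). A call has 1 to 12 rows; each row is the pose to reach, as a shift and turn from the pose measured when the call began, along the tool's axes at that moment; what a row does not reach only later rows make up. A row lasts 1/12 s, in which the tool goes at most 41.7 mm and 7.16 degrees, less where a joint would pass 70% of its speed; a pose out of reach is approached as far as the arm can. A call with a gripper value outside its range is refused whole. The fingers move at their own pace and stop on an object; the grip force is fixed at half the most. Time passes only in rows, so rows that repeat a pose let the fingers close. It gives the time, the measured TCP pose, the force and the opening at its end, in the units of the state.
- status.get_state(): the state, without advancing time (a new reading comes with each control period).
- cams.grab_frame(name): name is "scene" or "top"; returns a dict with "color" (400x640x3 uint8, red, green, blue), "range_z" (400x640 float32, mm along the optical axis (not along the pixel's ray), 0 where there is no reading), "intrinsics" (3x3 intrinsics, pixels), "rvec" (rotation vector, rad) and "tvec" (3), from world to camera coordinates, as OpenCV has them. Camera axes: x right, y down, z forward; pixel columns grow to the right and rows downward; lengths in mm; the calibration is good to about 2 mm. A picture is of the moment at which its call begins.
- finish_job(): hands the job in, once; it reports no verdict.
The state is a dict: "time": time; "q": joint angles; "qd": joint speeds; "joint_torque": joint torques, N m; "tool_pos": TCP position; "ee_rot": TCP orientation; "contact_force": force on the tool from outside, world axes, zero at the start; "moment": the same for the moment, N m; "width": opening from 0.0 (shut) to 1.0 (fully open).
Only numpy, scipy, OpenCV 4.12 (cv2) and the standard library are available. Lean on these libraries where they do the work, as an engineer would, in place of code of your own. Each camera call takes 0.05 s, during which the arm holds its last target.

## Task

The round-headed spring pin in one foot of the bearing block is standing proud. Pick up the stubby mallet by its handle and strike the pin briskly down with the mallet's face until the pin's head sits fully home on the foot, without touching the pin with the gripper; then stand the mallet back on the bench on its head, handle level, and let go.

Things in the scene. Friction and masses are not known exactly. Their poses are not given: they have to be found in the camera images.
- mallet_grip (a point): Grip point of the loose mallet (0.45 kg), which stands on one face of its black barrel head (52 mm dia, 76 mm tall). The wooden handle, a level bar 22 mm wide, 26 tall, juts out to 140 mm from the head's axis at mid-height. Point: on the handle's centre line, 55 mm from the head's axis, 38 mm above the face. x: along the handle to the head; z: up. Lower face centre: 55 mm along x, 38 mm down.
- pin_top (a point): Centre of the top of the steel pin's round flat head (22 mm dia, 7 mm thick), which stands over one foot of the bearing block. It moves with the pin: 43 mm above the bench when fully proud, 25 mm when home. Its +y axis points level from the pin to the block's housing, which begins 42 mm away; z is up.
- pin (a joint): Downward travel of that pin, m: 0 fully proud, 0.018 home with the head seated on the foot (hard stop). Starts between 0 and 0.003. It grips its bore: slides under about 8 N, a little more when moved fast, and stays where it is left.
- block: Blue bearing block fixed to the bench; origin under its centre, z up. Foot plate 216 mm along y, 56 along x, 18 thick; housing in the middle 76 mm along y, 80 high, with a shaft stub of 110 mm along x at 43 mm height. The pin is in the foot at y = -80 mm; the foot at y = +80 mm has a hexagon bolt. A similar spare block further from the robot has two bolts and no pin: not part of the job.
There are look-alikes about, which are no part of the job. Of the things that look like the part that bears mallet_grip, take the one that is farthest to the robot's left at the start.

How it is judged:
By the outcome, as a careful person would: the job done as asked, in the order asked, and still so for the second after the job is handed in, with the robot touching nothing.
It also fails if it takes over 51 s, if anything falls off the work surface, if the arm or the gripper's body presses on something with over 40 N, if the wrist force passes 120 N, or if a joint passes its speed limit or range.

## Working session

There is one attempt and no reset: what is moved stays moved. The work goes in short steps, Python scripts to look and compute and a shell command to move; the robot and the scene stay as the last step left them, time stands still between calls to the robot, and variables do not carry over. Pictures are saved under pics/ and viewed, and the job is handed in when it is done.

```bash
ls; mkdir -p pics
python3 - <<'E'
from plant import status,cams,bot
import cv2,numpy as np
s=status.get_state();print(s)
for n in("scene","top"):
    f=cams.grab_frame(n);cv2.imwrite(f"pics/{n}0.png",f["color"][:,:,::-1]);np.savez(f"{n}0.npz",**f)
    R=cv2.Rodrigues(np.array(f["rvec"]))[0];print(n,f["intrinsics"],-R.T@np.array(f["tvec"]).ravel(),R)
E
```

```text
pics
{'time': 0.0, 'q': array([-1.36300847e+00,  3.20280428e-01,  1.56568865e+00,  2.11161620e-06,
        1.25740253e+00, -2.00218598e-02]), 'qd': array([ 0.00131612,  0.00130837,  0.00200019, -0.00108729, -0.00122842,
        0.00104267]), 'joint_torque': array([ 2.03474669e-04, -4.15524459e+01, -2.34160602e+01,  1.06451678e-04,
        8.25810595e-03,  1.37057094e-05]), 'tool_pos': array([ 129.74310095, -559.64096242,  212.68514499]), 'ee_rot': array([-0.24051311,  2.10274261, -2.09899705]), 'contact_force': array([ 0.71651465, -0.61471191, -0.09551493]), 'moment': array([ 5.87237366e-02, -5.69948333e-05, -1.73907973e-02]), 'width': 1.0012904778796978}
scene [[385.37499654   0.         323.77955832]
 [  0.         385.37499654 200.9409371 ]
 [  0.           0.           1.        ]] [870.44222259 484.22238741 589.03773168] [[-0.79038405  0.61228939  0.01986855]
 [ 0.35351244  0.48234523 -0.80148115]
 [-0.5003219  -0.62645413 -0.5976899 ]]
top [[482.23708027   0.         320.51053781]
 [  0.         482.23708027 199.30227634]
 [  0.           0.           1.        ]] [ 242.27110526  -66.40358337 1064.33798487] [[ 0.02827942 -0.99959735  0.00232841]
 [-0.9830312  -0.02823295 -0.18125276]
 [ 0.18124551  0.00283683 -0.98343379]]
```

View pics/scene0.png

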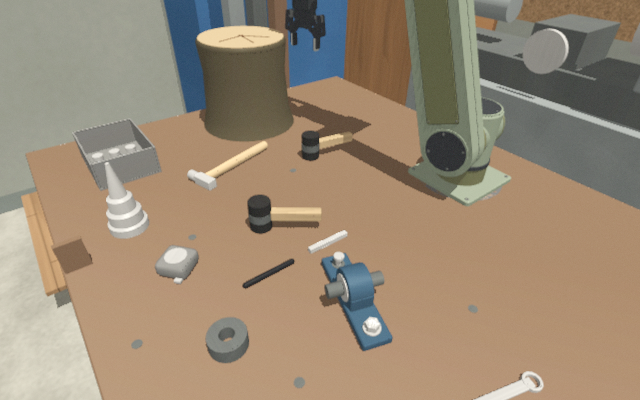

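View pics/top0.png

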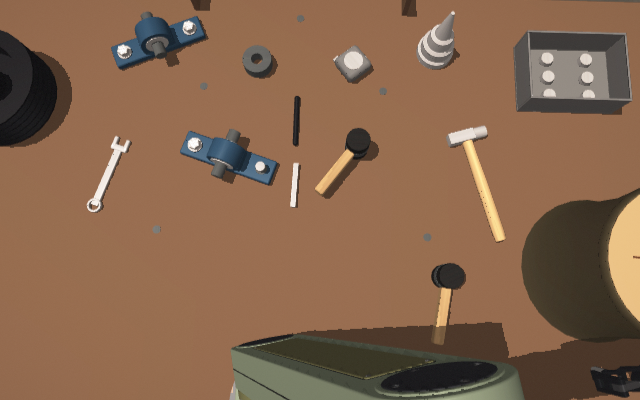

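Two mallets could be taken for the part: A at top (357,143)/scene (260,213), and B at top (449,276)/scene (311,145). The steel claw hammer at top (467,136) is not a mallet. The robot's left (+y) is image-left in the top view, so I choose A. The pin should be the round head at top (261,167), on the nearer block; the block's other foot has the bolt at (194,145).

```bash
cat > h.py <<'E'
import cv2,numpy as np
from scipy.spatial.transform import Rotation as Ro
def cam(f): 
    R=cv2.Rodrigues(np.array(f["rvec"]))[0];t=np.array(f["tvec"]).ravel();return np.array(f["intrinsics"]),R,t
def ray(f,uv,z):
    K,R,t=cam(f);d=R.T@np.linalg.inv(K)@np.array([uv[0],uv[1],1.]);c=-R.T@t
    return c+d*(z-c[2])/d[2]
def cloud(f):
    K,R,t=cam(f);v,u=np.mgrid[:400,:640];Z=f["range_z"]
    P=np.stack([(u-K[0,2])/K[0,0]*Z,(v-K[1,2])/K[1,1]*Z,Z],-1)
    W=(P-t)@R; W[Z==0]=np.nan; return W
E
python3 - <<'E'
from h import *
f=dict(np.load("top0.npz"));g=dict(np.load("scene0.npz"))
a=f["color"][110:220,170:400,::-1];cv2.imwrite("pics/croptop.png",cv2.resize(a,None,fx=3.4,fy=3.4,interpolation=2))
b=g["color"][180:350,235:405,::-1];cv2.imwrite("pics/cropscene.png",cv2.resize(b,None,fx=3.5,fy=3.5,interpolation=2))
for n,F,bx in(("top",f,(110,220,170,400)),("scene",g,(180,350,235,405))):
    W=cloud(F);h=cv2.cvtColor(F["color"],cv2.COLOR_RGB2HSV)
    for nm,pt in (("top",[(357,138),(335,172),(261,166),(194,145),(300,240)]),("scene",[(260,201),(295,211),(339,258),(371,323),(400,370)]) ):
        if nm==n:
            for p in pt: print(n,p,W[p[1],p[0]].round(1),h[p[1],p[0]])
E
```

```text
top (357, 138) [ 559.7 -137.7   75.8] [15 32 48]
top (335, 172) [489.4 -93.   52.7] [ 17 119 231]
top (261, 166) [500.5  68.3  43.3] [ 10  16 239]
top (194, 145) [547.3 221.2  31.3] [ 15   4 250]
top (300, 240) [345.8 -20.6  -1.3] [ 12 121 154]
scene (260, 201) [ 556.3 -134.5   78. ] [20 12 66]
scene (295, 211) [497.5 -85.1  53.8] [ 18  81 235]
scene (339, 258) [505.   79.4  43.3] [ 20  13 234]
scene (371, 323) [553.9 224.1  35.1] [ 30   5 254]
scene (400, 370) [558.9 301.8   1.9] [ 14  88 182]
```

View pics/croptop.png

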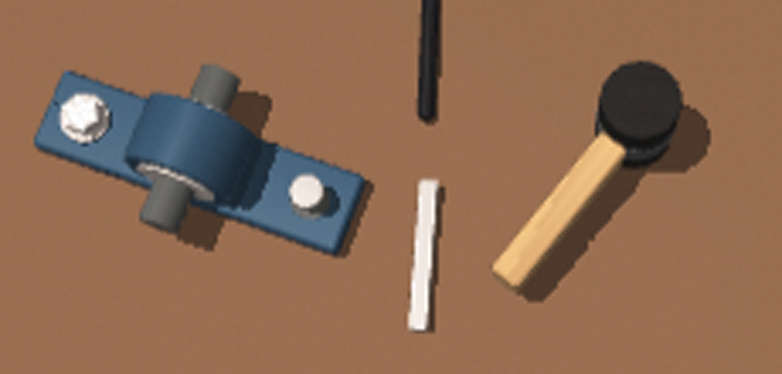

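View pics/cropscene.png

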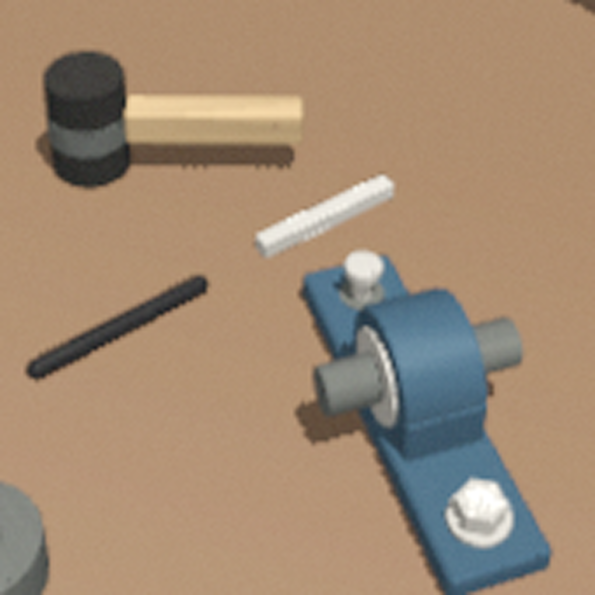

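The crops show mallet A standing on its head (crop top (640,100)), with its handle toward the lower left. The round pin stands proud at crop top (307,193) and the hex bolt is at (85,117). Next I'll measure them precisely.

Run:
```python
from h import *
f=dict(np.load("top0.npz"));g=dict(np.load("scene0.npz"))
def cen(m,seed):
    n,l,s,c=cv2.connectedComponentsWithStats(m.astype(np.uint8));i=l[seed[1],seed[0]];return l==i,c[i],s[i]
for n,F,hs,ps,ws in(("top",f,(357,138),(261,166),(335,172)),("scene",g,(260,201),(339,258),(295,211))):
    W=cloud(F);H=cv2.cvtColor(F["color"],cv2.COLOR_RGB2HSV)
    m,c,s=cen((W[...,2]>69)&(W[...,2]<84)&(H[...,2]<90),hs)
    print(n,"headtop",c,s,ray(F,c,76).round(1),np.nanmedian(W[m],0).round(1))
    m,c,s=cen((H[...,1]<45)&(H[...,2]>150)&(W[...,2]>38),ps)
    print(n,"pin",c,s,ray(F,c,42).round(1),np.nanmedian(W[m],0).round(1), np.nanmean(W[m],0).round(1))
    m,c,s=cen((abs(W[...,2]-51)<3.5)&(H[...,2]>150)&(H[...,1]>60),ws)
    P=W[m][:,:2];mu=P.mean(0);vv=np.linalg.svd(P-mu,full_matrices=False)[2]
    t=(P-mu)@vv.T
    print(n,"handle",s,ray(F,c,51).round(1),mu.round(1),vv[0].round(4),np.percentile(t,[1,99],axis=0).round(1),np.nanmedian(W[m][:,2]))
    m,c,s=cen((H[...,0]>95)&(H[...,0]<120)&(H[...,1]>100)&(abs(W[...,2]-18)<4),(240,175) if n=="top" else (350,270))
    # foot plate
    bl=(H[...,0]>95)&(H[...,0]<120)&(H[...,1]>100)&(abs(W[...,2]-18)<5)&(W[...,0]<620)&(W[...,0]>400)&(abs(W[...,1]-140)<140)
    r=cv2.minAreaRect(W[bl][:,:2].astype(np.float32));print(n,"foot",r,cv2.boxPoints(r).round(1).tolist(), np.median(W[bl][:,2]))
```

```text
top headtop [358.08520179 139.5426009 ] [346 128  25  24 446] [ 556.3 -140.    76. ] [ 556.2 -139.8   76.1]
top pin [259.56164384 165.8630137 ] [255 162  10   9  73] [501.1  71.6  42. ] [501.   71.   42.1] [501.1  71.6  42.1]
top handle [315 149  39  45 472] [491.8 -90.6  51. ] [491.9 -90.6] [-0.8023  0.597 ] [[-55.4 -10.4]
 [ 55.1  10.1]] 50.88419584595589
top foot ((525.7391357421875, 146.9530792236328), (215.0638885498047, 54.20118713378906), 71.39547729492188) [[465.70001220703125, 53.70000076293945], [517.0999755859375, 36.400001525878906], [585.7000122070312, 240.1999969482422], [534.4000244140625, 257.5]] 17.719980623850724
scene headtop [258.42605634 202.5528169 ] [248 195  22  16 284] [ 560.8 -134.    76. ] [ 561.1 -132.5   77.6]
scene pin [338.3164557 255.7721519] [333 252  11   9  79] [501.2  72.8  42. ] [502.   74.5  43.9] [502.3  73.9  43.5]
scene handle [270 207  52   8 365] [493.1 -89.1  51. ] [493.7 -88.2] [-0.8044  0.5941] [[-55.3 -12.9]
 [ 57.1   9.5]] 52.414443946289225
scene foot ((528.5648193359375, 150.32154846191406), (211.02017211914062, 53.74794387817383), 71.69243621826172) [[469.8999938964844, 58.599998474121094], [520.9000244140625, 41.70000076293945], [587.2000122070312, 242.0], [536.2000122070312, 258.8999938964844]] 19.45202782855388
```

Run:
```python
from h import *
from plant import status,bot
print([a for a in dir(bot) if a[0]!='_'])
s=status.get_state();R=Ro.from_rotvec(s["ee_rot"]).as_matrix();print(R.round(3))
x=np.array([.803,-.596]);h=np.array([557.5,-139.5]);g=h-50*x
tgt=np.array([*g,120.]);d=R.T@(tgt-s["tool_pos"]);print(g,"shift tool",d.round(1))
# want tool z perpendicular to handle
for sg in(1,-1):
    Z=sg*np.array([.596,.803,0]);Y=np.array([0,0,-1.]);X=np.cross(Y,Z);T=np.stack([X,Y,Z],1)
    rv=Ro.from_matrix(R.T@T).as_rotvec();print(sg,rv.round(4),np.degrees(rv).round(1))
print("q1 at grip",np.arctan2(g[1],g[0]))
```

```text
['MotionError', 'tip_extent']
[[-0.974 -0.     0.226]
 [-0.226  0.002 -0.974]
 [-0.    -1.    -0.002]]
[ 517.35 -109.7 ] shift tool [-479.2   93.4 -350.7]
1 [ 8.0000e-04 -2.2753e+00 -1.9000e-03] [ 0.000e+00 -1.304e+02 -1.000e-01]
-1 [1.500e-03 8.663e-01 6.000e-04] [ 0.1 49.6  0. ]
q1 at grip -0.2089472720694041
```

```bash
python3 -m jog '[[[-0.04,0,-0.03],[0,0.12,0],100],[[-0.08,0,-0.06],[0,0.24,0],100],[[-0.12,0,-0.09],[0,0.36,0],100],[[-0.16,0,-0.12],[0,0.48,0],100],[[-0.2,0,-0.15],[0,0.6,0],100],[[-0.24,0,-0.18],[0,0.72,0],100],[[-0.28,0,-0.21],[0,0.84,0],100],[[-0.32,0,-0.24],[0,0.866,0],100],[[-0.36,0,-0.27],[0,0.866,0],100],[[-0.4,0,-0.3],[0,0.866,0],100],[[-0.44,0,-0.33],[0,0.866,0],100],[[-0.479,0,-0.351],[0,0.866,0],100]]'
```

```text
time: 1.1
tool_pos: [440.3, -192.1, 213.1]
ee_rot: [-0.611, -1.856, 1.853]
contact_force: [0.7, -1.2, -0.4]
width: 1.002
```

```bash
cat >> h.py <<'E'
def to(p,xdir,zs=-1):
    "tool-frame shift (m) and turn to bring TCP to p with tool z = zs*perp(xdir), pointing down"
    from plant import status
    s=status.get_state();R=Ro.from_rotvec(s["ee_rot"]).as_matrix()
    x=np.array(xdir)/np.linalg.norm(xdir)
    Z=zs*np.array([-x[1],x[0],0]);Y=np.array([0,0,-1.]);X=np.cross(Y,Z);T=np.stack([X,Y,Z],1)
    print("t",s["time"],"pos",s["tool_pos"].round(1),"F",s["contact_force"].round(1),"w",round(s["width"],3),"q6",s["q"].round(2))
    print("shift",(R.T@(np.array(p)-s["tool_pos"])/1000).round(4),"turn",Ro.from_matrix(R.T@T).as_rotvec().round(4))
E
python3 -c "
from h import *
to([517.4,-109.7,41],[.803,-.596])"
```

```text
t 1.1 pos [ 440.3 -192.1  213.1] F [ 0.7 -1.2 -0.4] w 1.002 q6 [-0.44  0.17  1.77  0.    1.2   1.77]
shift [-0.0132  0.1722 -0.1119] turn [0.0008 0.0004 0.0017]
```

```bash
python3 -m jog '[[[-0.005,0.01,-0.037],[0,0,0],100],[[-0.01,0.02,-0.074],[0,0,0],100],[[-0.013,0.04,-0.112],[0,0,0],100],[[-0.013,0.07,-0.112],[0,0,0],100],[[-0.013,0.09,-0.112],[0,0,0],100],[[-0.013,0.09,-0.112],[0,0,0],100]]'
python3 - <<'E'
from h import *
to([517.4,-109.7,41],[.803,-.596])
from plant import cams
for n in("scene","top"):
    f=cams.grab_frame(n);c=f["color"][:,:,::-1];c=c[100:260,200:400] if n=="scene" else c[80:240,250:450]
    cv2.imwrite(f"pics/{n}1.png",cv2.resize(c,None,fx=3,fy=3))
a=cv2.imread("pics/scene1.png");b=cv2.imread("pics/top1.png");cv2.imwrite("pics/c1.png",cv2.resize(np.hstack([a,b]),(800,320)))
E
```

```text
time: 1.6
tool_pos: [514.3, -108.1, 118.6]
ee_rot: [-0.599, -1.853, 1.852]
contact_force: [-1.1, 0.9, -1.1]
width: 1.001
t 1.6 pos [ 514.3 -108.1  118.6] F [-1.1  0.9 -1.1] w 1.001 q6 [-0.23  0.33  1.81  0.    1.01  1.98]
shift [-0.0044  0.0775 -0.0008] turn [-0.0033  0.0021  0.0112]
```

View pics/c1.png

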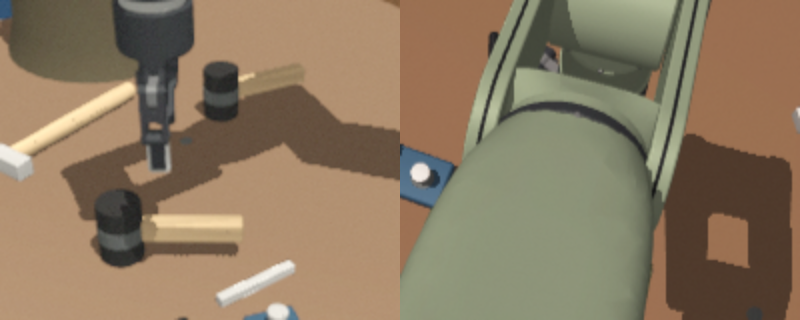

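The gripper hangs above the handle next to the head (left picture, fingertips at (158,165)) with the jaws across the handle. Now I'll descend and close.

```bash
python3 -m jog '[[[-0.004,0.025,-0.001],[0,0,0.011],100],[[-0.004,0.05,-0.001],[0,0,0.011],100],[[-0.004,0.07,-0.001],[0,0,0.011],100],[[-0.004,0.077,-0.001],[0,0,0.011],100],[[-0.004,0.077,-0.001],[0,0,0.011],100],[[-0.004,0.077,-0.001],[0,0,0.011],40],[[-0.004,0.077,-0.001],[0,0,0.011],10],[[-0.004,0.077,-0.001],[0,0,0.011],0],[[-0.004,0.077,-0.001],[0,0,0.011],0],[[-0.004,0.077,-0.001],[0,0,0.011],0],[[-0.004,0.077,-0.001],[0,0,0.011],0],[[-0.004,0.077,-0.001],[0,0,0.011],0]]'
python3 - <<'E'
from h import *
to([517.4,-109.7,41],[.803,-.596])
from plant import cams
f=cams.grab_frame("scene");c=f["color"][:,:,::-1][100:260,200:400]
cv2.imwrite(f"pics/s2.png",cv2.resize(c,None,fx=3,fy=3))
E
```

```text
time: 2.7
tool_pos: [520.7, -111.0, 46.0]
ee_rot: [-0.621, -1.856, 1.86]
contact_force: [0.1, 0.7, -0.3]
width: 0.011
t 2.7 pos [ 520.7 -111.    46. ] F [ 0.1  0.7 -0.3] w 0.011 q6 [-0.23  0.42  1.9  -0.    0.82  1.98]
shift [0.0035 0.005  0.0009] turn [ 0.0002  0.0005 -0.0081]
```

View pics/s2.png

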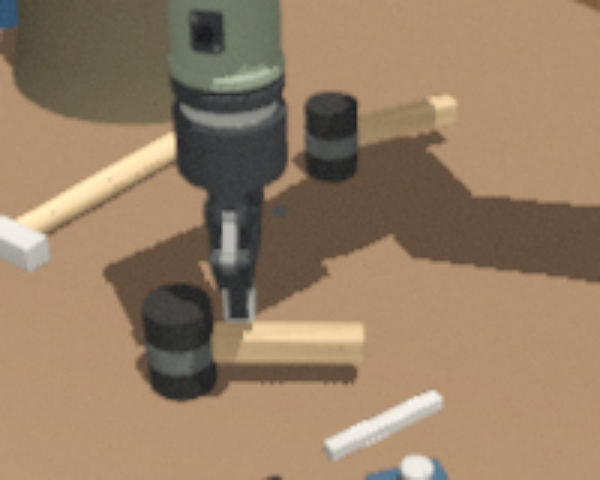

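The gripper shut on nothing (width 0.011). The fingertips at (238,320) are either behind or above the handle, so I'll measure the offset.

Run:
```python
from h import *
from plant import cams,status
f=cams.grab_frame("scene");W=cloud(f);g=dict(np.load("scene0.npz"));W0=cloud(g)
for v in (175,180,185,190,195,200,203,206,209,212,216,219): print(v,[tuple(W[v,u].round(0)) for u in (275,279,283)], W0[v,279].round(0))
s=status.get_state();print(s)
H=cv2.cvtColor(f["color"],cv2.COLOR_RGB2HSV)
m=(abs(W[...,2]-52)<4)&(H[...,2]>150)&(H[...,1]>60)&(W[...,0]>400)&(W[...,0]<560)&(abs(W[...,1]+80)<70)
P=W[m][:,:2];mu=P.mean(0);print(mu,np.linalg.svd(P-mu,full_matrices=False)[2][0],m.sum())
d=abs(f["color"].astype(int)-g["color"]).sum(2); print(d[205:240,285:325].max(),d[205:240,285:325].mean())
```

```text
175 [(np.float64(546.0), np.float64(-78.0), np.float64(172.0)), (np.float64(540.0), np.float64(-73.0), np.float64(172.0)), (np.float64(521.0), np.float64(-90.0), np.float64(156.0))] [ 404. -303.    0.]
180 [(np.float64(550.0), np.float64(-74.0), np.float64(164.0)), (np.float64(534.0), np.float64(-86.0), np.float64(151.0)), (np.float64(516.0), np.float64(-98.0), np.float64(137.0))] [ 419. -279.    2.]
185 [(np.float64(555.0), np.float64(-66.0), np.float64(158.0)), (np.float64(548.0), np.float64(-62.0), np.float64(157.0)), (np.float64(521.0), np.float64(-93.0), np.float64(130.0))] [ 432. -259.    2.]
190 [(np.float64(555.0), np.float64(-67.0), np.float64(145.0)), (np.float64(549.0), np.float64(-63.0), np.float64(145.0)), (np.float64(528.0), np.float64(-81.0), np.float64(127.0))] [ 445. -240.    2.]
195 [(np.float64(543.0), np.float64(-90.0), np.float64(114.0)), (np.float64(535.0), np.float64(-86.0), np.float64(113.0)), (np.float64(531.0), np.float64(-78.0), np.float64(117.0))] [ 456. -222.    1.]
200 [(np.float64(531.0), np.float64(-112.0), np.float64(83.0)), (np.float64(528.0), np.flo
[... 1327 characters left out ...]
e': 2.8, 'q': array([-0.22981389,  0.41549957,  1.8952413 , -0.00406008,  0.8236058 ,
        1.98170522]), 'qd': array([-0.00138836, -0.00011958, -0.00011192, -0.00066309,  0.00028962,
        0.00074389]), 'joint_torque': array([-3.19115774e-03, -4.08950150e+01, -1.75923121e+01, -9.40173544e-03,
       -3.05524631e-02, -3.69521706e-05]), 'tool_pos': array([ 520.67832075, -111.02874354,   45.88556292]), 'ee_rot': array([-0.62091568, -1.85560182,  1.86014307]), 'contact_force': array([-0.2869586 , -0.13249399,  0.1292186 ]), 'moment': array([ 0.03990799, -0.02006735, -0.01929199]), 'width': 0.0014971276600932789}
[489.31902466 -85.1909236 ] [-0.81517537  0.57921423] 320
30 10.522857142857143
```

```bash
python3 - <<'E'
from h import *
from plant import bot
print(bot.tip_extent)
g=dict(np.load("scene0.npz"));K=g["intrinsics"]
for b in ((514.3,-108.1),(520.7,-111)):
  for z in (24,40,50,60,80,97,110,120,130):
    print(b,z,cv2.projectPoints(np.array([[*b,z]],float),g["rvec"],g["tvec"],K,None)[0].ravel().round(1))
E
python3 - <<'E'
from plant import cams
import cv2
f=cams.grab_frame("scene");c=f["color"][:,:,::-1][170:235,240:320]
cv2.imwrite("pics/s3.png",cv2.resize(c,None,fx=8,fy=8,interpolation=cv2.INTER_NEAREST))
E
```

```text
22.0
(514.3, -108.1) 24 [283.6 218.9]
(514.3, -108.1) 40 [283.3 213.4]
(514.3, -108.1) 50 [283.1 210. ]
(514.3, -108.1) 60 [282.9 206.5]
(514.3, -108.1) 80 [282.6 199.3]
(514.3, -108.1) 97 [282.2 193.1]
(514.3, -108.1) 110 [281.9 188.2]
(514.3, -108.1) 120 [281.7 184.4]
(514.3, -108.1) 130 [281.5 180.5]
(520.7, -111) 24 [280.6 219.3]
(520.7, -111) 40 [280.3 213.8]
(520.7, -111) 50 [280.  210.4]
(520.7, -111) 60 [279.8 206.9]
(520.7, -111) 80 [279.4 199.7]
(520.7, -111) 97 [279.  193.4]
(520.7, -111) 110 [278.7 188.6]
(520.7, -111) 120 [278.5 184.7]
(520.7, -111) 130 [278.3 180.9]
```

View pics/s3.png

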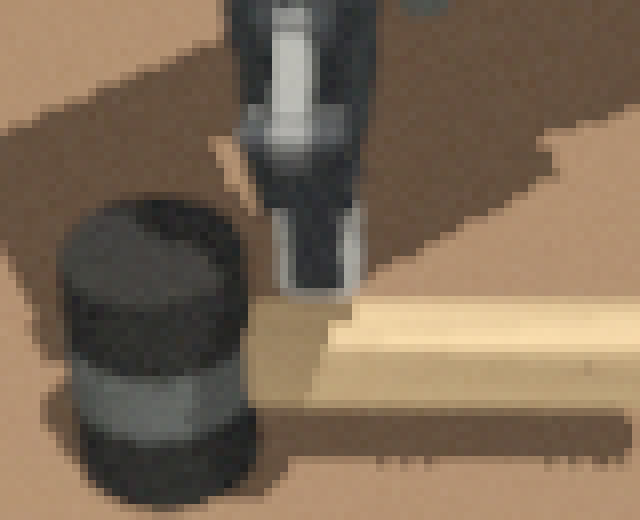

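Run:
```python
from h import *
g=dict(np.load("scene0.npz"));W=cloud(g)
for u in (292,293,294,317,318,319):
  print(u,[(v,W[v,u].round(0).tolist()) for v in range(36,56,3)])
c=g["color"][0:70,260:360,::-1]
cv2.imwrite("pics/s4.png",cv2.resize(c,None,fx=8,fy=8,interpolation=cv2.INTER_NEAREST))
for z in (180,190,200,213,230): print(z,cv2.projectPoints(np.array([[129.7,-560,z]],float),g["rvec"],g["tvec"],g["intrinsics"],None)[0].ravel().round(1))
```

```text
292 [(36, [149.0, -603.0, 274.0]), (39, [150.0, -602.0, 265.0]), (42, [150.0, -601.0, 256.0]), (45, [-369.0, -1386.0, -1.0]), (48, [-364.0, -1378.0, -14.0]), (51, [-363.0, -1379.0, -30.0]), (54, [-363.0, -1379.0, -47.0])]
293 [(36, [146.0, -601.0, 274.0]), (39, [145.0, -603.0, 264.0]), (42, [147.0, -601.0, 255.0]), (45, [-364.0, -1368.0, 4.0]), (48, [-370.0, -1377.0, -15.0]), (51, [-373.0, -1382.0, -33.0]), (54, [-371.0, -1380.0, -48.0])]
294 [(36, [142.0, -601.0, 273.0]), (39, [141.0, -603.0, 263.0]), (42, [141.0, -604.0, 254.0]), (45, [-381.0, -1383.0, -2.0]), (48, [-382.0, -1385.0, -18.0]), (51, [-370.0, -1368.0, -29.0]), (54, [-380.0, -1384.0, -51.0])]
317 [(36, [125.0, -502.0, 291.0]), (39, [122.0, -506.0, 281.0]), (42, [123.0, -504.0, 273.0]), (45, [123.0, -504.0, 264.0]), (48, [121.0, -506.0, 254.0]), (51, [-541.0, -1381.0, -58.0]), (54, [-536.0, -1375.0, -73.0])]
318 [(36, [128.0, -492.0, 293.0]), (39, [116.0, -508.0, 280.0]), (42, [120.0, -503.0, 273.0]), (45, [116.0, -508.0, 262.0]), (48, [112.0, -513.0, 252.0]), (51, [-543.0, -1375.0, -57.0]), (54, [-539.0, -1369.0, -72.0])]
319 [(36, [124.0, -494.0, 292.0]), (39, [113.0, -508.0, 279.0]), (42, [114.0, -506.0, 271.0]), (45, [110.0, -511.0, 261.0]), (48, [-538.0, -1359.0, -36.0]), (51, [-552.0, -1377.0, -59.0]), (54, [-557.0, -1383.0, -78.0])]
180 [304.9  68. ]
190 [304.9  65. ]
200 [304.9  61.9]
213 [304.9  57.8]
230 [304.8  52.4]
```

View pics/s4.png

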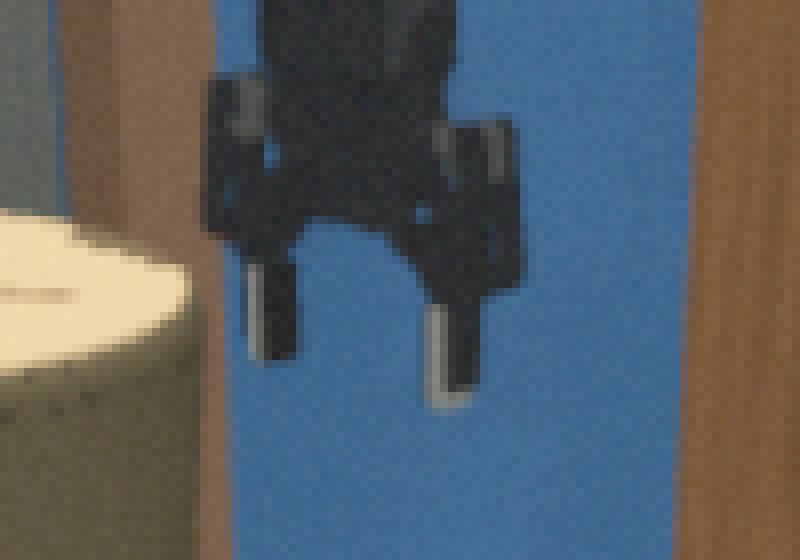

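Depth puts the closed fingertips at z≈57, and the open fingertips at the start at z≈252 with the TCP reading 213. So the fingers sit well above where the reported TCP implies. I'll open and measure that offset from the camera.

```bash
python3 -m jog '[[[0.003,0,0],[0,0,0],60],[[0.003,0,0],[0,0,0],100],[[0.003,0,0],[0,0,0],100],[[0.003,0,0],[0,0,0],100],[[0.003,0,0],[0,0,0],100],[[0.003,0,0],[0,0,0],100]]'
cat > look.py <<'E'
from h import *
import sys
from plant import cams,status
f=cams.grab_frame("scene");n,u0,u1,v0,v1=sys.argv[1],*map(int,sys.argv[2:6])
k=max(1,min(780//(u1-u0),590//(v1-v0)))
cv2.imwrite(f"pics/{n}.png",cv2.resize(f["color"][v0:v1,u0:u1,::-1],None,fx=k,fy=k,interpolation=cv2.INTER_NEAREST));np.savez(f"{n}.npz",**f)
s=status.get_state();print(s["time"],s["tool_pos"].round(1),s["contact_force"].round(1),s["width"],"scale",k)
E
python3 look.py s5 230 330 150 235
```

```text
time: 3.35
tool_pos: [518.3, -109.2, 45.8]
ee_rot: [-0.621, -1.856, 1.86]
contact_force: [-0.3, -0.5, -0.3]
width: 0.847
3.4 [ 518.3 -109.2   45.8] [ 0.3  0.  -0.1] 0.9276947809758942 scale 6
```

View pics/s5.png

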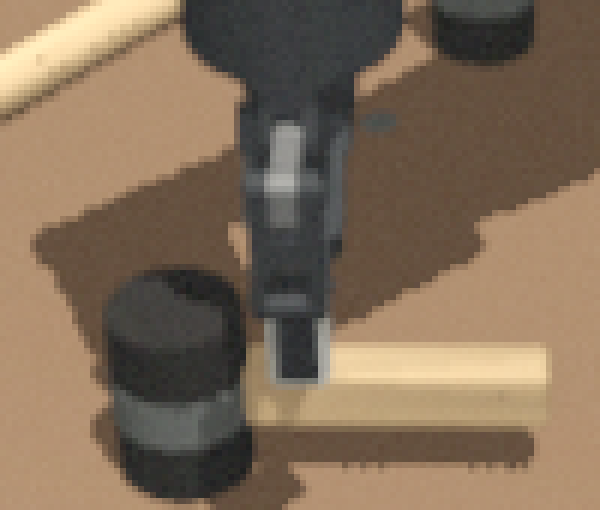

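Run:
```python
from h import *
f=dict(np.load("s5.npz"));W=cloud(f)
for v in range(196,220,2): print(v,[W[v,u].round(0).tolist() for u in (277,280,283)])
```

```text
196 [[551.0, -69.0, 128.0], [547.0, -64.0, 129.0], [549.0, -48.0, 140.0]]
198 [[557.0, -59.0, 131.0], [551.0, -56.0, 131.0], [548.0, -49.0, 133.0]]
200 [[558.0, -57.0, 128.0], [553.0, -54.0, 128.0], [549.0, -49.0, 129.0]]
202 [[559.0, -56.0, 124.0], [553.0, -54.0, 123.0], [549.0, -49.0, 124.0]]
204 [[549.0, -74.0, 103.0], [545.0, -68.0, 105.0], [536.0, -70.0, 100.0]]
206 [[550.0, -72.0, 100.0], [547.0, -66.0, 102.0], [536.0, -71.0, 94.0]]
208 [[550.0, -74.0, 93.0], [545.0, -70.0, 93.0], [537.0, -71.0, 89.0]]
210 [[551.0, -72.0, 90.0], [544.0, -72.0, 87.0], [537.0, -72.0, 83.0]]
212 [[550.0, -73.0, 83.0], [546.0, -69.0, 84.0], [538.0, -70.0, 79.0]]
214 [[532.0, -107.0, 47.0], [525.0, -105.0, 45.0], [520.0, -100.0, 47.0]]
216 [[532.0, -107.0, 41.0], [527.0, -102.0, 43.0], [521.0, -99.0, 42.0]]
218 [[532.0, -107.0, 36.0], [527.0, -102.0, 37.0], [521.0, -99.0, 36.0]]
```

The open near fingertip (213 px row) sits at z≈78 while the TCP reads 45.8, so the real fingers are about 40 mm higher than reported. The camera and the empty close both say so. I'll go lower in two checked stages.

```bash
python3 -m jog '[[[0,0.01,0],[0,0,0],100],[[0,0.02,0],[0,0,0],100],[[0,0.025,0],[0,0,0],100],[[0,0.025,0],[0,0,0],100],[[0,0.025,0],[0,0,0],100]]'; python3 look.py s6 230 330 150 235
python3 - <<'E'
from h import *
f=dict(np.load("s6.npz"));W=cloud(f)
for v in range(208,230,2): print(v,[W[v,u].round(0).tolist() for u in (277,280,283)])
to([517.4,-109.7,3],[.803,-.596])
E
```

```text
time: 3.82
tool_pos: [517.9, -109.2, 20.0]
ee_rot: [-0.619, -1.855, 1.86]
contact_force: [0.6, -0.1, 0.3]
width: 1.0
3.8667 [ 518.3 -109.3   20.5] [-0.1  0.1  1. ] 1.0025548915541158 scale 6
208 [[561.0, -55.0, 110.0], [556.0, -51.0, 110.0], [552.0, -45.0, 112.0]]
210 [[563.0, -52.0, 108.0], [558.0, -48.0, 108.0], [553.0, -45.0, 108.0]]
212 [[562.0, -53.0, 102.0], [558.0, -48.0, 103.0], [553.0, -45.0, 103.0]]
214 [[554.0, -67.0, 84.0], [548.0, -65.0, 82.0], [540.0, -66.0, 78.0]]
216 [[554.0, -68.0, 78.0], [549.0, -64.0, 78.0], [541.0, -65.0, 74.0]]
218 [[555.0, -67.0, 73.0], [551.0, -62.0, 75.0], [542.0, -65.0, 68.0]]
220 [[555.0, -67.0, 68.0], [548.0, -67.0, 65.0], [541.0, -67.0, 61.0]]
222 [[555.0, -69.0, 61.0], [549.0, -65.0, 61.0], [541.0, -67.0, 55.0]]
224 [[522.0, -126.0, 1.0], [518.0, -119.0, 3.0], [512.0, -116.0, 2.0]]
226 [[527.0, -118.0, 2.0], [521.0, -116.0, 1.0], [516.0, -110.0, 2.0]]
228 [[530.0, -114.0, 0.0], [526.0, -108.0, 2.0], [520.0, -103.0, 2.0]]
t 3.8667 pos [ 518.3 -109.3   20.5] F [-0.1  0.1  1. ] w 1.003 q6 [-0.23  0.45  1.93 -0.    0.76  1.98]
shift [0.0007 0.0175 0.0008] turn [-0.0001  0.0004 -0.0071]
```

View pics/s6.png

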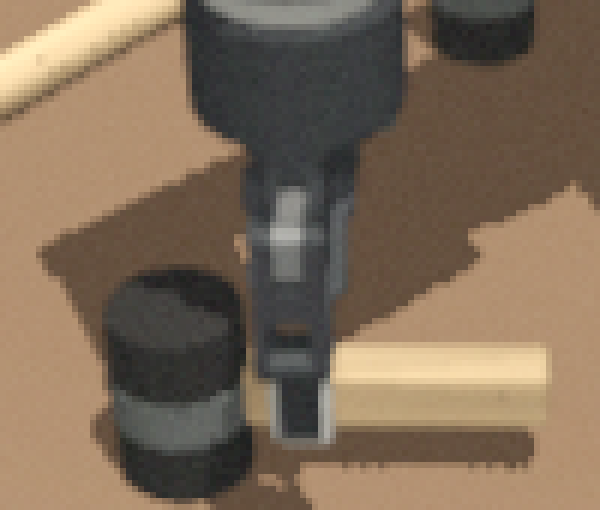

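Near fingertip is now at z≈55 (pic (303,440)), straddling the handle, with no force. I'll go another 23 mm down and close.

```bash
python3 -m jog '[[[0,0.01,0],[0,0,0],100],[[0,0.02,0],[0,0,0],100],[[0,0.023,0],[0,0,0],100],[[0,0.023,0],[0,0,0],100],[[0,0.023,0],[0,0,0],70],[[0,0.023,0],[0,0,0],40],[[0,0.023,0],[0,0,0],20],[[0,0.023,0],[0,0,0],0],[[0,0.023,0],[0,0,0],0],[[0,0.023,0],[0,0,0],0],[[0,0.023,0],[0,0,0],0],[[0,0.023,0],[0,0,0],0]]'; python3 look.py s7 230 330 150 235
python3 - <<'E'
from h import *
f=dict(np.load("s7.npz"));W=cloud(f)
for v in range(206,230,2): print(v,[W[v,u].round(0).tolist() for u in (277,280,283)])
to([517.4,-109.7,3],[.803,-.596])
E
```

```text
time: 4.87
tool_pos: [518.6, -109.6, -2.1]
ee_rot: [-0.621, -1.855, 1.86]
contact_force: [-1.2, -0.6, 3.7]
width: 0.251
4.9167 [ 518.6 -109.6   -2.2] [-1.8 -0.7  4.1] 0.2497522069886246 scale 6
206 [[557.0, -60.0, 111.0], [552.0, -58.0, 109.0], [548.0, -51.0, 112.0]]
208 [[556.0, -62.0, 104.0], [551.0, -60.0, 103.0], [548.0, -53.0, 106.0]]
210 [[553.0, -68.0, 93.0], [548.0, -65.0, 93.0], [545.0, -58.0, 96.0]]
212 [[552.0, -70.0, 86.0], [546.0, -68.0, 85.0], [542.0, -62.0, 87.0]]
214 [[547.0, -80.0, 72.0], [541.0, -77.0, 71.0], [540.0, -66.0, 77.0]]
216 [[547.0, -80.0, 66.0], [543.0, -75.0, 68.0], [538.0, -70.0, 69.0]]
218 [[535.0, -103.0, 40.0], [532.0, -94.0, 45.0], [528.0, -89.0, 46.0]]
220 [[536.0, -100.0, 37.0], [534.0, -91.0, 41.0], [528.0, -89.0, 40.0]]
222 [[536.0, -101.0, 30.0], [532.0, -95.0, 32.0], [528.0, -89.0, 34.0]]
224 [[535.0, -104.0, 22.0], [534.0, -92.0, 30.0], [529.0, -88.0, 29.0]]
226 [[527.0, -119.0, 1.0], [521.0, -114.0, 2.0], [515.0, -111.0, 1.0]]
228 [[530.0, -114.0, 1.0], [525.0, -108.0, 2.0], [520.0, -103.0, 3.0]]
t 4.9167 pos [ 518.6 -109.6   -2.2] F [-1.8 -0.7  4.1] w 0.25 q6 [-0.23  0.48  1.95 -0.    0.71  1.98]
shift [ 0.0009 -0.0052  0.0008] turn [-0.0001  0.0005 -0.0077]
```

View pics/s7.png

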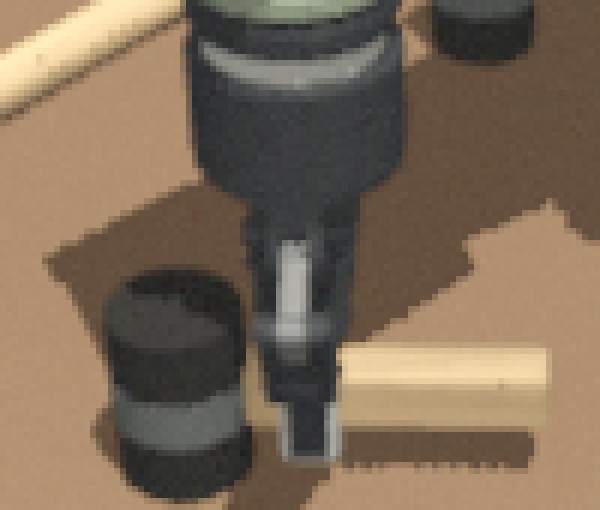

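Gripped: width 0.25×85 ≈ 21 mm, with the tips at z≈25 around the handle. Lift next.

```bash
python3 -m jog '[[[0,-0.01,0],[0,0,0],0],[[0,-0.03,0],[0,0,0],0],[[0,-0.055,0],[0,0,0],0],[[0,-0.08,0],[0,0,0],0],[[0,-0.1,0],[0,0,0],0],[[0,-0.1,0],[0,0,0],0],[[0,-0.1,0],[0,0,0],0]]'; python3 look.py s8 200 360 110 235
python3 - <<'E'
from h import *
f=dict(np.load("s8.npz"));W=cloud(f);H=cv2.cvtColor(f["color"],cv2.COLOR_RGB2HSV)
m=(H[...,2]<90)&(abs(W[...,2]-178)<8)&(W[...,1]<-90)&(W[...,0]>500)
print(m.sum(),np.nanmedian(W[m],0))
E
```

```text
time: 5.5
tool_pos: [517.9, -109.0, 98.1]
ee_rot: [-0.622, -1.856, 1.86]
contact_force: [-0.8, 0.1, -4.8]
width: 0.251
5.55 [ 516.9 -108.7   96.8] [ 0.4  0.5 -5. ] 0.24960380934709472 scale 4
298 [ 560.91433763 -130.55552633  177.75985818]
```

View pics/s8.png

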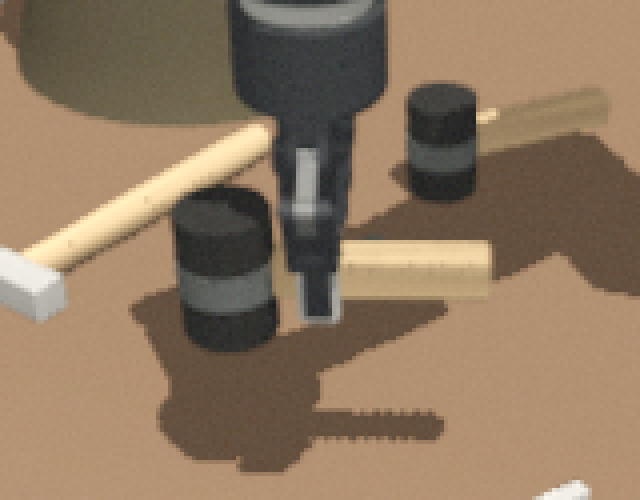

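Held and level, with about 4.8 N of weight on the wrist. Now I'll work out the move over the pin with the handle pointing away from the housing.

Run:
```python
from h import *
to([485.6,25.5,98],[.319,.948])
```

```text
t 5.55 pos [ 516.9 -108.7   96.8] F [ 0.4  0.5 -5. ] w 0.25 q6 [-0.23  0.35  1.84 -0.    0.94  1.98]
shift [ 0.1051 -0.0018 -0.0892] turn [-0.0057 -1.8842 -0.003 ]
```

```bash
python3 -m jog '[[[0.009,-0.001,-0.007],[0,-0.1,0],0],[[0.018,-0.001,-0.015],[0,-0.22,0],0],[[0.027,-0.001,-0.022],[0,-0.34,0],0],[[0.036,-0.002,-0.03],[0,-0.46,0],0],[[0.045,-0.002,-0.037],[0,-0.58,0],0],[[0.054,-0.002,-0.045],[0,-0.7,0],0],[[0.063,-0.002,-0.052],[0,-0.82,0],0],[[0.072,-0.002,-0.06],[0,-0.94,0],0],[[0.081,-0.002,-0.067],[0,-1.06,0],0],[[0.09,-0.002,-0.075],[0,-1.18,0],0],[[0.098,-0.002,-0.082],[0,-1.28,0],0],[[0.105,-0.002,-0.089],[0,-1.36,0],0]]'
python3 -c "
from h import *
to([485.6,25.5,98],[.319,.948])"
```

```text
time: 6.55
tool_pos: [483.3, 25.8, 95.9]
ee_rot: [-0.687, 1.796, -1.802]
contact_force: [0.6, -0.1, -4.0]
width: 0.251
t 6.55 pos [483.3  25.8  95.9] F [ 0.6 -0.1 -4. ] w 0.251 q6 [ 0.03  0.29  1.94 -0.01  0.91  0.88]
shift [-0.0015 -0.0021  0.0017] turn [-0.0011 -0.5192  0.0044]
```

```bash
python3 -m jog '[[[-0.001,-0.002,0.002],[0,-0.1,0],0],[[-0.001,-0.002,0.002],[0,-0.21,0],0],[[-0.001,-0.002,0.002],[0,-0.32,0],0],[[-0.001,-0.002,0.002],[0,-0.43,0],0],[[-0.001,-0.002,0.002],[0,-0.519,0.004],0],[[-0.001,-0.002,0.002],[0,-0.519,0.004],0],[[-0.001,-0.002,0.002],[0,-0.519,0.004],0]]'
python3 look.py s9 270 400 180 310
python3 - <<'E'
from h import *
from plant import cams
to([485.6,25.5,98],[.319,.948])
f=dict(np.load("s9.npz"));W=cloud(f);H=cv2.cvtColor(f["color"],cv2.COLOR_RGB2HSV)
m=(H[...,2]<90)&(W[...,2]>165)&(W[...,2]<185)&(W[...,1]>30)&(W[...,1]<120)&(W[...,0]<560)
P=W[m];print(m.sum(),np.nanmedian(P,0)); v,u=np.nonzero(m);print(u.min(),u.max(),v.min(),v.max())
g=cams.grab_frame("top");cv2.imwrite("pics/t9.png",cv2.resize(g["color"][100:240,170:370,::-1],None,fx=4,fy=4));np.savez("t9.npz",**g)
E
```

```text
time: 7.13
tool_pos: [484.2, 24.9, 96.3]
ee_rot: [-1.04, 1.447, -1.446]
contact_force: [-0.0, -0.8, -4.8]
width: 0.249
7.1833 [484.5  24.9  96.6] [-0.3  1.4 -4.6] 0.2534026849264722 scale 4
t 7.1833 pos [484.5  24.9  96.6] F [-0.3  1.4 -4.6] w 0.253 q6 [ 0.03  0.29  1.93 -0.    0.92  0.36]
shift [-0.0009 -0.0014  0.0008] turn [ 0.0016 -0.0023  0.0018]
669 [498.6567823   68.1042849  175.13998966]
323 639 75 215
```

View pics/s9.png

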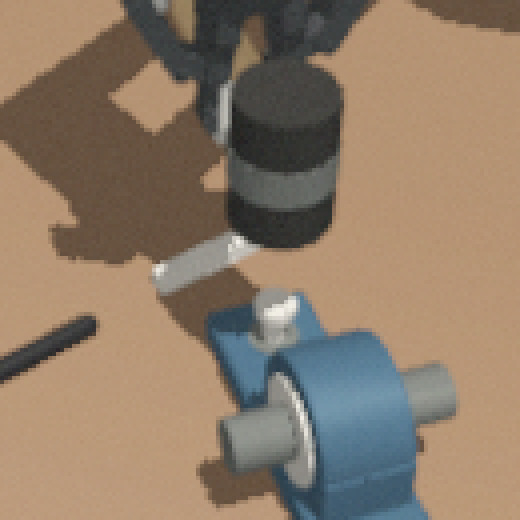

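View pics/t9.png

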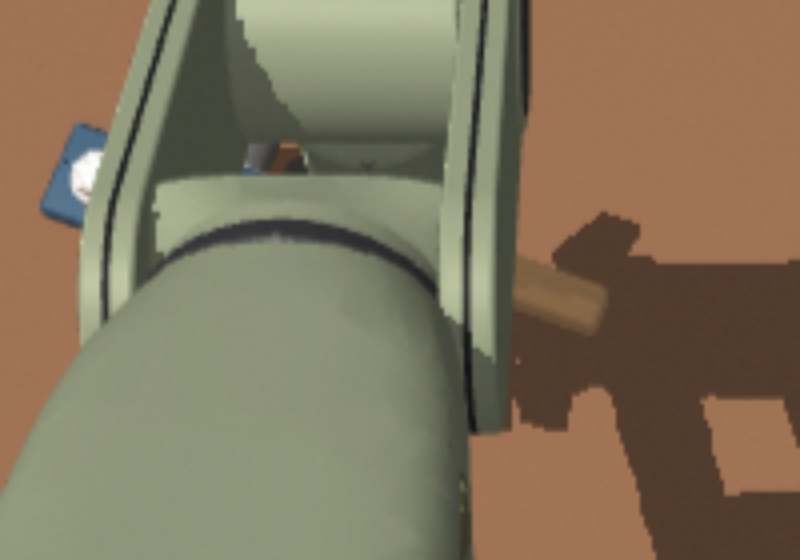

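The mallet head hangs over the pin: head top at pic (286,97), pin at (276,305). I'll fit the head-top outline and cast a ray to check its xy against the pin.

Run:
```python
from h import *
f=dict(np.load("s9.npz"));W=cloud(f);H=cv2.cvtColor(f["color"],cv2.COLOR_RGB2HSV)
m=((H[...,2]<100)&(abs(W[...,2]-175)<5)).astype(np.uint8);m[:, :320]=0;m[:,362:]=0;m[:190]=0;m[222:]=0
n,l,s,c=cv2.connectedComponentsWithStats(m)
i=l[204,341];print(s[i],c[i],ray(f,c[i],174.8).round(1),np.nanmedian(W[l==i],0).round(1))
# predicted projection if head axis at p, z=174.8
for p in((501.2,72),):
    a=np.linspace(0,2*np.pi,60);c3=np.c_[p[0]+26*np.cos(a),p[1]+26*np.sin(a),np.full(60,174.8)]
    q=cv2.projectPoints(c3,f["rvec"],f["tvec"],f["intrinsics"],None)[0][:,0];print("expected box",q.min(0),q.max(0),q.mean(0))
# side edges: background bench/other vs head dark at rows
for v in (206,210,216,224,230):
    d=H[v,310:370,2]<118; e=np.nonzero(d)[0]+310; print(v,e.min(),e.max())
# pin now
P=ray(f,(270+276/4,180+304/4),42);print("pin",P.round(1))
# handle end seen in top view
t=dict(np.load("t9.npz"));Ht=cv2.cvtColor(t["color"],cv2.COLOR_RGB2HSV)
print("handle end",ray(t,(170+588/4,100+290/4),99+51).round(1))
```

```text
[328 194  28  20 420] [341.15238095 203.5952381 ] [503.5  74.7 174.8] [503.5  75.1 175.4]
expected box [326.69785938 193.95211008] [355.71482393 211.40382947] [341.01387643 202.63039284]
206 318 355
210 314 354
216 310 354
224 310 353
230 310 353
pin [500.6  74.1  42. ]
handle end [463.7 -55.4 150. ]
```

The head axis is within about 2 mm of the pin. First strike: contact comes at about 57 mm of travel, and home at about 74 mm.

```bash
python3 -m jog '[[[0,0.015,0],[0,0,0],0],[[0,0.04,0],[0,0,0],0],[[0,0.072,0],[0,0,0],0],[[0,0.073,0],[0,0,0],0]]'
python3 look.py s10 270 400 180 310
python3 - <<'E'
from h import *
to([484.5,24.9,98],[.319,.948])
E
```

```text
time: 7.57
tool_pos: [484.3, 24.8, 21.4]
ee_rot: [-1.039, 1.449, -1.447]
contact_force: [0.5, 0.6, -4.4]
width: 0.247
7.6167 [483.9  24.8  22.5] [-0.5  1.6 -4. ] 0.2449706977343255 scale 4
t 7.6167 pos [483.9  24.8  22.5] F [-0.5  1.6 -4. ] w 0.245 q6 [ 0.03  0.39  2.02 -0.    0.73  0.36]
shift [-0.0001 -0.0755  0.0003] turn [ 0.0042 -0.0032  0.0026]
```

View pics/s10.png

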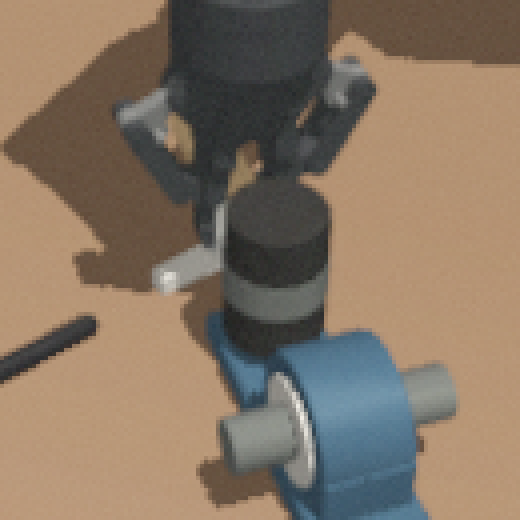

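The mallet stands on the foot with the wrist carrying only its weight. I'll lift it to look at the pin.

```bash
python3 -m jog '[[[0,-0.02,0],[0,0,0],0],[[0,-0.05,0],[0,0,0],0],[[0,-0.075,0],[0,0,0],0],[[0,-0.075,0],[0,0,0],0],[[0,-0.075,0],[0,0,0],0]]'
python3 look.py s11 270 400 180 310
python3 - <<'E'
from h import *
to([484.5,24.9,98],[.319,.948])
f=dict(np.load("s11.npz"));W=cloud(f);H=cv2.cvtColor(f["color"],cv2.COLOR_RGB2HSV)
for v in range(252,270,2): print(v,[(u,W[v,u].round(0).tolist(),int(H[v,u,2]),int(H[v,u,1])) for u in (336,339,342)])
E
```

```text
time: 8.03
tool_pos: [485.0, 24.9, 99.3]
ee_rot: [-1.038, 1.447, -1.447]
contact_force: [-0.6, 0.8, -5.5]
width: 0.246
8.0833 [483.6  24.9  97.8] [ 0.2 -0.6 -4.2] 0.2510193014734613 scale 4
t 8.0833 pos [483.6  24.9  97.8] F [ 0.2 -0.6 -4.2] w 0.251 q6 [ 0.03  0.29  1.93 -0.    0.92  0.36]
shift [-0.0003 -0.0002  0.0009] turn [ 0.0045 -0.0033  0.0028]
252 [(336, [471.0, 31.0, 2.0], 182, 91), (339, [466.0, 35.0, 2.0], 182, 91), (342, [460.0, 38.0, 2.0], 183, 91)]
254 [(336, [486.0, 48.0, 18.0], 135, 85), (339, [481.0, 53.0, 19.0], 110, 42), (342, [476.0, 56.0, 18.0], 146, 101)]
256 [(336, [491.0, 54.0, 20.0], 80, 99), (339, [485.0, 57.0, 19.0], 81, 91), (342, [480.0, 61.0, 19.0], 150, 99)]
258 [(336, [499.0, 63.0, 26.0], 124, 4), (339, [495.0, 68.0, 28.0], 197, 12), (342, [485.0, 67.0, 21.0], 158, 73)]
260 [(336, [503.0, 68.0, 27.0], 201, 14), (339, [498.0, 72.0, 28.0], 240, 12), (342, [493.0, 75.0, 27.0], 228, 8)]
262 [(336, [506.0, 73.0, 27.0], 241, 12), (339, [501.0, 76.0, 27.0], 242, 13), (342, [496.0, 79.0, 26.0], 241, 12)]
264 [(336, [510.0, 78.0, 28.0], 234, 13), (339, [505.0, 80.0, 27.0], 243, 12), (342, [499.0, 83.0, 25.0], 214, 13)]
266 [(336, [510.0, 77.0, 22.0], 159, 16), (339, [506.0, 81.0, 23.0], 175, 7), (342, [534.0, 121.0, 74.0], 141, 14)]
268 [(336, [511.0, 79.0, 19.0], 140, 56), (339, [541.0, 121.0, 72.0], 94, 98), (342, [540.0, 128.0, 78.0], 132, 106)]
```

View pics/s11.png

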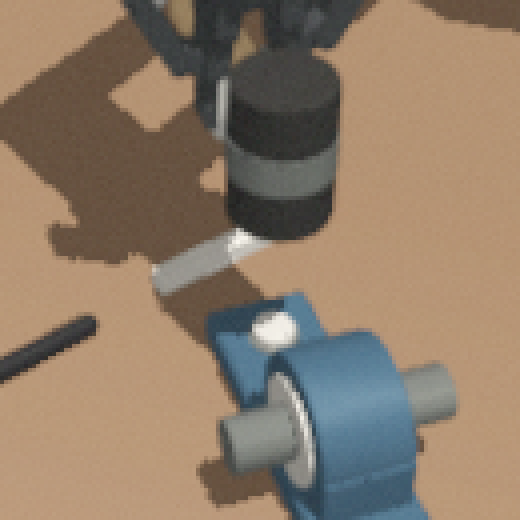

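The pin head (pic (275,330)) is now at about 26 mm and looks seated. I'll add a second brisk strike, slightly deeper, to be sure it's home.

```bash
python3 -m jog '[[[0.0005,0.015,0.001],[0,0,0],0],[[0.0005,0.04,0.001],[0,0,0],0],[[0.0005,0.072,0.001],[0,0,0],0],[[0.0005,0.078,0.001],[0,0,0],0],[[0.0005,0.079,0.001],[0,0,0],0]]'
python3 look.py s12 270 400 180 310
```

```text
time: 8.5
tool_pos: [481.5, 23.4, 17.3]
ee_rot: [-1.048, 1.454, -1.444]
contact_force: [-2.2, -3.0, 2.1]
width: 0.253
8.55 [481.6  23.5  17.5] [-0.9 -0.8 -4.2] 0.25067763799909415 scale 4
```

```bash
python3 -m jog '[[[0,-0.02,0],[0,0,0],0],[[0,-0.05,0],[0,0,0],0],[[0,-0.08,0],[0,0,0],0],[[0,-0.08,0],[0,0,0],0],[[0,-0.08,0],[0,0,0],0]]'
python3 look.py s13 270 400 180 310
python3 - <<'E'
from h import *
to([484.5,24.9,98],[.319,.948])
for n in("s11","s13"):
    f=dict(np.load(n+".npz"));W=cloud(f);H=cv2.cvtColor(f["color"],cv2.COLOR_RGB2HSV)
    p=W[260:264,336:341].reshape(-1,3)
    bl=(H[...,0]>95)&(H[...,0]<120)&(H[...,1]>80)&(abs(W[...,2]-18)<4)&(abs(W[...,1]-65)<45)&(abs(W[...,0]-500)<60)
    print(n,"pin top",np.nanmean(p,0).round(2),"foot plate",np.median(W[bl][:,2]),bl.sum())
E
```

```text
time: 8.97
tool_pos: [482.8, 23.8, 98.2]
ee_rot: [-1.045, 1.452, -1.445]
contact_force: [-0.2, 0.6, -5.1]
width: 0.251
9.0167 [481.4  23.7  96.8] [ 0.1  0.5 -4.7] 0.24960203068429648 scale 4
t 9.0167 pos [481.4  23.7  96.8] F [ 0.1  0.5 -4.7] w 0.25 q6 [ 0.03  0.29  1.93 -0.    0.93  0.36]
shift [-0.0021 -0.0012  0.0025] turn [ 0.012  -0.0032  0.0062]
s11 pin top [501.83  73.52  26.8 ] foot plate 19.724460105608344 272
s13 pin top [501.94  73.64  26.97] foot plate 19.621955917542103 277
```

View pics/s13.png

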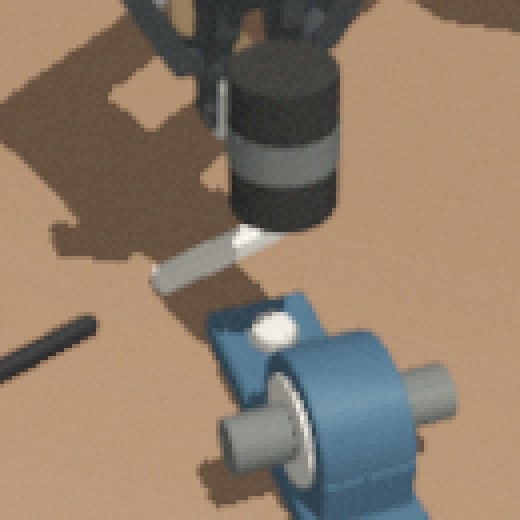

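The pin head stands 7.2 mm over the foot in depth (head thickness 7 mm), unchanged by the second blow, so it is home. Now I'll carry the mallet to the clear bench to the right.

Run:
```python
from h import *
to([491,-146,98],[.319,.948])
```

```text
t 9.0167 pos [481.4  23.7  96.8] F [ 0.1  0.5 -4.7] w 0.25 q6 [ 0.03  0.29  1.93 -0.    0.93  0.36]
shift [ 0.1576 -0.001   0.0637] turn [ 0.012  -0.0032  0.0062]
```

```bash
python3 -m jog '[[[0.02,-0.001,0.008],[0.004,0,0.002],0],[[0.05,-0.001,0.02],[0.008,0,0.004],0],[[0.085,-0.001,0.034],[0.012,0,0.006],0],[[0.12,-0.001,0.048],[0.012,0,0.006],0],[[0.145,-0.001,0.058],[0.012,0,0.006],0],[[0.158,-0.001,0.064],[0.012,0,0.006],0],[[0.158,-0.001,0.064],[0.012,0,0.006],0],[[0.158,-0.001,0.064],[0.012,0,0.006],0]]'
python3 look.py s14 220 350 120 240
python3 - <<'E'
from h import *
from plant import cams
to([491,-146,98],[.319,.948])
f=dict(np.load("s14.npz"));W=cloud(f);H=cv2.cvtColor(f["color"],cv2.COLOR_RGB2HSV)
m=(H[...,2]<100)&(W[...,2]>170)&(W[...,2]<186)&(abs(W[...,1]+98)<32)&(abs(W[...,0]-508)<32)
P=W[m];c,_,_,_=np.linalg.lstsq(np.c_[P[:,:2],np.ones(len(P))],P[:,2],rcond=None);print(len(P),P.mean(0),c)
g=cams.grab_frame("top");cv2.imwrite("pics/t14.png",cv2.resize(g["color"][90:290,260:500,::-1],None,fx=3,fy=3))
E
```

```text
time: 9.68
tool_pos: [489.5, -146.5, 95.9]
ee_rot: [-1.038, 1.452, -1.445]
contact_force: [-2.0, -0.3, -4.3]
width: 0.252
9.7333 [ 489.6 -145.8   96.2] [-0.8  0.1 -4.3] 0.24584536142044705 scale 4
t 9.7333 pos [ 489.6 -145.8   96.2] F [-0.8  0.1 -4.3] w 0.246 q6 [-0.31  0.33  1.88  0.    0.94  0.02]
shift [-0.0002 -0.0018  0.0014] turn [ 0.0046 -0.0038 -0.0002]
351 [508.8705026  -97.53460955 180.01586309] [-5.72323283e-02 -6.44170207e-02  2.02856818e+02]
```

View pics/s14.png

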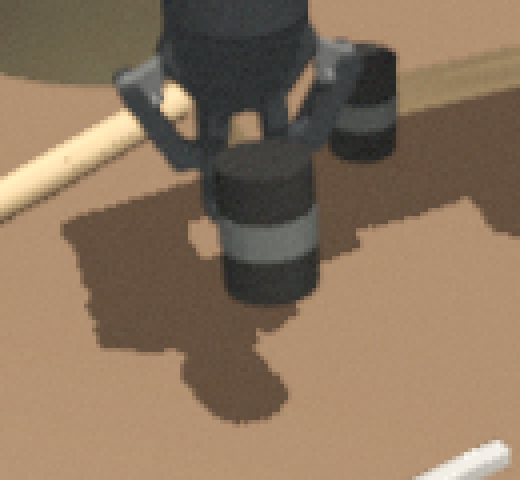

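View pics/t14.png

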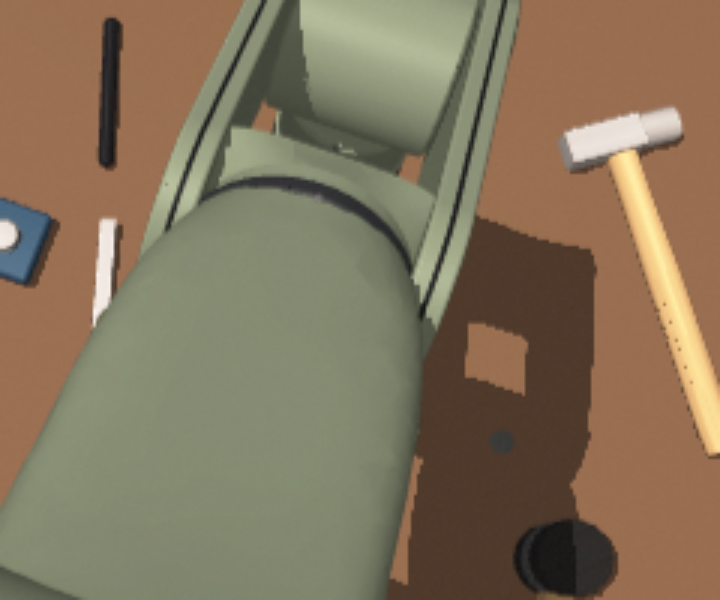

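The spot is clear: nothing lies under the mallet, and the nearest objects are the chalk and the claw hammer. Lower it.

```bash
python3 -m jog '[[[0,0.02,0],[0,0,0],0],[[0,0.045,0],[0,0,0],0],[[0,0.07,0],[0,0,0],0],[[0,0.088,0],[0,0,0],0],[[0,0.094,0],[0,0,0],0],[[0,0.094,0],[0,0,0],0],[[0,0.094,0],[0,0,0],0]]'
python3 look.py s15 220 350 120 240
```

```text
time: 10.37
tool_pos: [489.9, -144.7, 2.9]
ee_rot: [-1.039, 1.449, -1.443]
contact_force: [0.2, -0.2, -3.8]
width: 0.252
10.4167 [ 490.5 -145.     3.5] [-0.5 -1.1 -4.6] 0.24849159811947127 scale 4
```

View pics/s15.png

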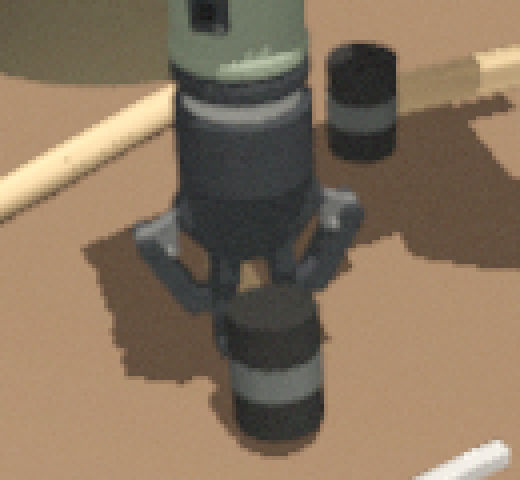

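```bash
python3 -m jog '[[[0,0.003,0],[0,0,0],0],[[0,0.006,0],[0,0,0],0],[[0,0.008,0],[0,0,0],0],[[0,0.009,0],[0,0,0],0],[[0,0.009,0],[0,0,0],0]]'
python3 -c "
from h import *
to([490,-145,-6],[.319,.948])"
```

```text
time: 10.83
tool_pos: [490.3, -145.1, -5.5]
ee_rot: [-1.037, 1.448, -1.444]
contact_force: [-1.0, -0.1, -4.1]
width: 0.251
t 10.8333 pos [ 490.3 -145.1   -5.5] F [-1.  -0.1 -4.1] w 0.251 q6 [-0.31  0.47  1.99  0.    0.69  0.02]
shift [ 0.0001  0.0005 -0.0003] turn [ 0.0021 -0.0023 -0.0003]
```

```bash
python3 -m jog '[[[0,0.001,0],[0,0,0],0],[[0,0.002,0],[0,0,0],0],[[0,0.003,0],[0,0,0],0],[[0,0.003,0],[0,0,0],0],[[0,0.003,0],[0,0,0],0]]'
python3 look.py s16 220 350 120 240
```

```text
time: 11.25
tool_pos: [490.5, -145.3, -6.4]
ee_rot: [-1.037, 1.447, -1.445]
contact_force: [-3.6, 0.3, 14.8]
width: 0.245
11.3 [ 490.5 -145.3   -6.4] [-4.1 -0.3 14.6] 0.2502831637961808 scale 4
```

View pics/s16.png

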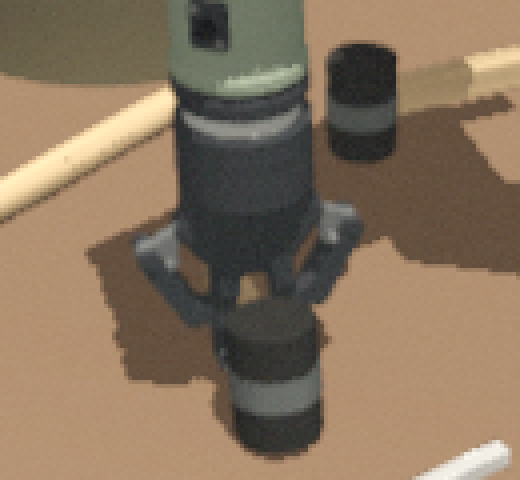

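The mallet has landed at the predicted height (15 N up). Ease off and open.

```bash
python3 -m jog '[[[0,-0.001,0],[0,0,0],0],[[0,-0.001,0],[0,0,0],28],[[0,-0.001,0],[0,0,0],32],[[0,-0.001,0],[0,0,0],40],[[0,-0.001,0],[0,0,0],55],[[0,-0.001,0],[0,0,0],75],[[0,-0.001,0],[0,0,0],100],[[0,-0.001,0],[0,0,0],100],[[0,-0.001,0],[0,0,0],100],[[0,-0.001,0],[0,0,0],100]]'
python3 look.py s17 220 350 120 240
```

```text
time: 12.13
tool_pos: [490.5, -145.3, -5.5]
ee_rot: [-1.037, 1.447, -1.445]
contact_force: [0.4, 0.2, -0.0]
width: 0.999
12.1833 [ 490.5 -145.3   -5.5] [ 0.2  0.1 -0. ] 1.0044285619122693 scale 4
```

View pics/s17.png

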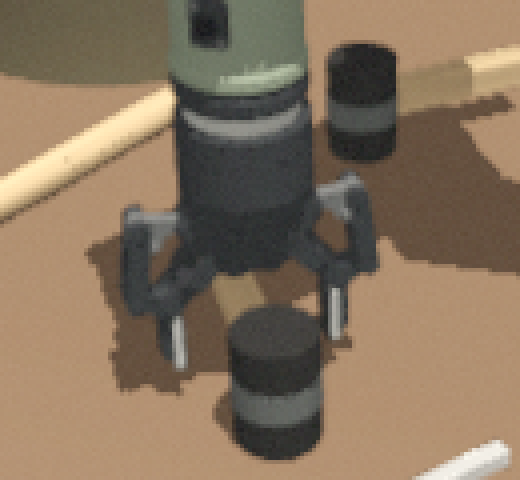

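The fingers are open and the mallet stands on its head by itself. Retreat straight up, then move back to clear the view.

```bash
python3 -m jog '[[[0,-0.015,0],[0,0,0],100],[[0,-0.04,0],[0,0,0],100],[[0,-0.075,0],[0,0,0],100],[[0,-0.115,0],[0,0,0],100],[[0,-0.15,0],[0,0,0],100],[[0.03,-0.17,0.02],[0,0,0],100],[[0.07,-0.17,0.03],[0,0,0],100],[[0.11,-0.17,0.03],[0,0,0],100],[[0.15,-0.17,0.04],[0,0,0],100],[[0.19,-0.17,0.04],[0,0,0],100],[[0.22,-0.17,0.04],[0,0,0],100],[[0.22,-0.17,0.04],[0,0,0],100]]'
python3 look.py s18 200 400 120 310
python3 - <<'E'
from h import *
from plant import cams
f=dict(np.load("s18.npz"));g=cams.grab_frame("top");cv2.imwrite("pics/t18.png",cv2.resize(g["color"][90:290,220:480,::-1],None,fx=3,fy=3))
for n,F in(("scene",f),("top",g)):
    W=cloud(F);H=cv2.cvtColor(F["color"],cv2.COLOR_RGB2HSV)
    box=(abs(W[...,0]-480)<80)&(W[...,1]<-50)&(W[...,1]>-280)
    m=box&(H[...,2]<100)&(abs(W[...,2]-76)<6);P=W[m]
    print(n,"head",len(P),P.mean(0).round(1))
    m=box&(H[...,1]>60)&(H[...,2]>90)&(W[...,2]>44)&(W[...,2]<60);P=W[m]
    if len(P)>20: 
        d=P[:,:2]@np.array([-.319,-.948]);print("handle",len(P),P.mean(0).round(1),"z slope along",np.polyfit(d,P[:,2],1)[0].round(4),np.ptp(d).round(0))
    m=(H[...,1]<45)&(H[...,2]>150)&(np.hypot(W[...,0]-501,W[...,1]-72)<7)
    print("pin",W[m].mean(0).round(1) if m.any() else None)
E
```

```text
time: 13.18
tool_pos: [456.1, -371.7, 164.1]
ee_rot: [-1.036, 1.449, -1.451]
contact_force: [0.9, -0.2, -0.5]
width: 1.002
13.2333 [ 456.8 -369.   164. ] [-0.1  0.8  0.3] 1.001698476245296 scale 3
scene head 285 [511.5 -90.7  77. ]
handle 186 [ 480.5 -184.5   52.3] z slope along 0.0101 148.0
pin [500.6  72.1  26.9]
top head 451 [507.2 -96.8  75.9]
handle 535 [ 480.6 -174.2   50.6] z slope along 0.0017 114.0
pin [501.4  71.7  25. ]
```

View pics/s18.png

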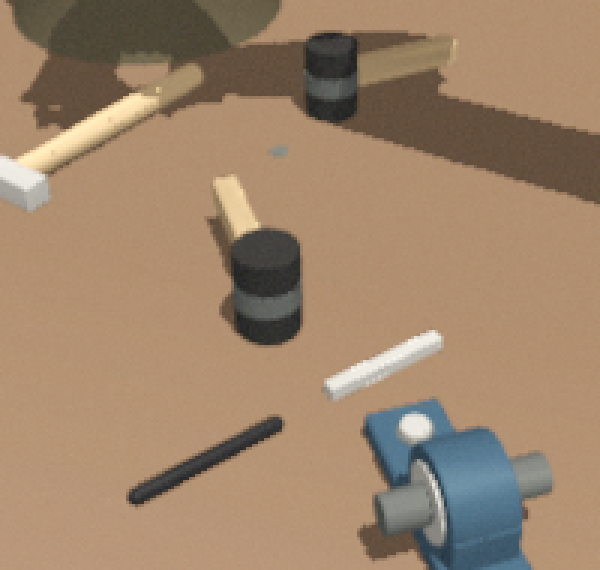

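View pics/t18.png

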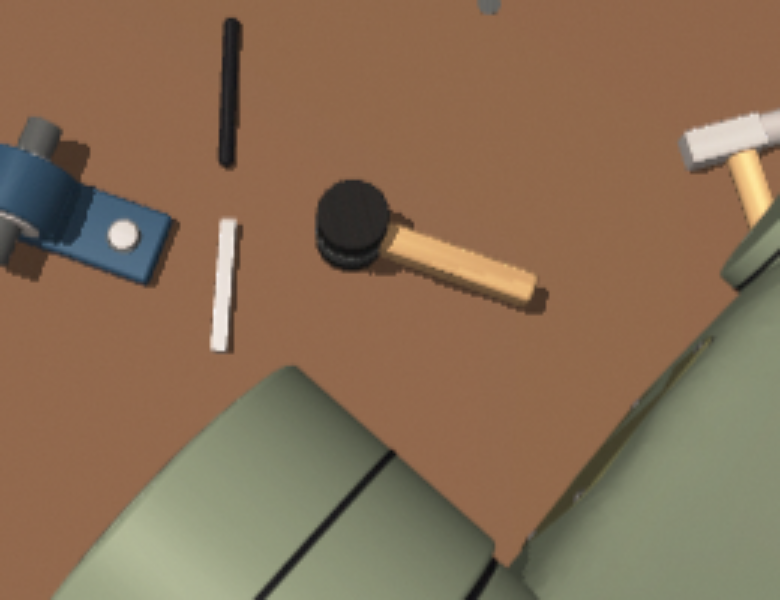

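Both views show the mallet standing on its head, top at 75.9 mm and handle top at 50.6 mm, level to within 0.2%. The top view puts the pin head at 25.0 mm, which is home. The robot is touching nothing, so I'm handing in.

```bash
python3 -c "
from plant import finish_job
print(finish_job())"
```

```text
the job is handed in; nothing more can be done
None
```

The pin is home and the mallet is back on the bench on its head. I handed the job in at about 13.3 s of the 51 s allowed. I used the left-hand mallet and struck the pin twice with its face, with the handle pointing away from the housing. I then stood it on clear bench to the right of the block, not where it started, let go and backed off.

**Last checks**
- **Pin:** the top view puts its head at 25.0 mm, which is home. The scene view reads 26.9 mm, but it also read the foot plate about 1.6 mm high, which leaves the head about 7 mm above the foot.
- **Mallet:** its top is at 75.9 mm, and the handle slopes 0.2 % in the top view (1 % in the scene view).
- **Robot:** the force reading was about zero after it backed off.

**What disagreed**
- **First grasp closed on nothing:** the fingers were about 40 mm higher than the reported tool position and the stated fingertip distance implied. I worked from the camera heights after that.
- **Mallet slipped in the grip:** it moved about 4 mm during the second, deeper blow. Setting it down left it standing level.
- **Peak strike force unknown:** forces were read only at the end of each move. The highest I saw was 15 N, when setting the mallet down.

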